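# Clear used injector pens into the sharps container

### The job

Open the sharps container: unscrew its cap (it takes more than one twist), lift it off and lay it flat, open side down, on the square rubber mat. Then take the three used injector pens out of the rack and drop them one at a time, lower end first, down the narrow neck, so that all three lie inside the container. Leave the marker and the penlight in the rack and everything else where it is; the container stays open.

Things in the scene. Friction and masses are not known exactly. Their poses are not given: they have to be found in the camera images.
- container: clear round sharps container held to the bench by a steel bracket (fixed): body 116 mm in diameter up to 135 mm high, sloping shoulder to 168 mm, then an upright neck to its rim at 210 mm. Neck: 38 mm wide inside, 44 mm outside, with a raised thread to 51 mm. Inside: 110 mm wide, floor at 5 mm, pushed up to 17 mm in the middle. Foot of bracket 136 mm across. Origin: centre of its underside, z up
- mouth (a point): centre of the container's mouth, at the rim of the neck, 210 mm above the bench
- cap: white ribbed screw cap, 61 mm in diameter, 32 mm tall, 60 g; 14 mm of free neck below it. Origin: centre of its lower (open) edge, 182 mm above the bench when screwed down. Unscrews counter-clockwise seen from above, no spring or catch: rises 24 mm per turn (about 1 mm play), is free after about 140 degrees (2.45 rad, 9 to 10 mm up), then lifts straight off. It stays put when let go between twists
- mat: square black rubber mat, 140 x 140 mm, 3 mm thick, fixed flat on the bench, empty: the place for the cap. Origin: centre of its underside, sides along its x and y
- rack: grey moulded rack, fixed, 60 mm (its x) by 250 mm (its y), 50 mm high, with a row of five square pockets 21 mm wide and 45 mm deep, 46 mm apart along its y, the middle one at its centre. Origin: centre of its underside. It holds the three pens, the marker and the penlight in any order
- pen1: used auto-injector pen, a white plastic cylinder 19 mm in diameter and 112 mm tall in all, grey round-ended needle shield on its lowest 30 mm, grey button 13 mm wide on its top 8 mm; 35 g, hard, stands upright in a rack pocket (leans at most about 3 degrees) and shows 67 mm above the rack. Origin: centre of its lower end, z up along the pen
- pen2: used auto-injector pen, a white plastic cylinder 19 mm in diameter and 112 mm tall in all, grey round-ended needle shield on its lowest 30 mm, grey button 13 mm wide on its top 8 mm; 35 g, hard, stands upright in a rack pocket (leans at most about 3 degrees) and shows 67 mm above the rack. Origin: centre of its lower end, z up along the pen
- pen3: used auto-injector pen, a white plastic cylinder 19 mm in diameter and 112 mm tall in all, grey round-ended needle shield on its lowest 30 mm, grey button 13 mm wide on its top 8 mm; 35 g, hard, stands upright in a rack pocket (leans at most about 3 degrees) and shows 67 mm above the rack. Origin: centre of its lower end, z up along the pen
- marker: thick black marker in the rack, 18 mm in diameter, 93 mm tall, tapering top; stays there. Origin: centre of its lower end
- penlight: metal penlight with a pocket clip in the rack, 18 mm in diameter, 86 mm tall; stays there. Origin: centre of its lower end
- vial_a: bystander: amber vial with white cap, 38 mm in diameter, 75 mm tall. Origin: centre of its underside
- vial_b: bystander: amber vial with white cap, 44 mm in diameter, 85 mm tall. Origin: centre of its underside
- stock_bottle: bystander: white stock bottle, 66 mm in diameter, 115 mm tall. Origin: centre of its underside
Things that resemble listed ones, but are neither listed nor needed, are in the scene too. Leave any blue or yellow look-alike of the cap alone.

How it is judged:
By the outcome, as a careful person would: the job done as asked, in the order asked, and still so for the second after the job is handed in, with the robot touching nothing.
It also fails if it takes over 72 s, if anything falls off the work surface, if the arm or the gripper's body presses on something with over 40 N, if the wrist force passes 120 N, or if a joint passes its speed limit or range.

### The arm

A 7-joint arm with a two-finger parallel gripper is mounted at the origin on the work surface. World frame = base frame: x ahead of the robot, y to its left, z up, the work surface at z = 0. Lengths are in m, angles in rad, forces in N, time in s.
With the tool pointing down it reaches from about 0.4 to 0.85 m from the base axis. Payload 10.4 kg.
Tool frame: the origin (TCP) lies at the very end of the fingers, on their centre line; the grasp point (between the pads) lies 19 mm behind it; z points along the fingers, y is the line along which they close (so a half turn about z gives the same grasp; the last joint's range is limited). The gripper opens to 85 mm and grips with 20 to 120 N. Pads are 22 mm wide; open, the fingers measure 114 mm over their backs; the gripper's body (76 mm by 85 mm) begins 54 mm behind the grasp point. The pads swing forward as they close: fully open they stand 13 mm farther back than shut.
Start: joints at [1.134, 0.332, -0.065, 1.46, 0.022, 1.35, -0.088], TCP at [0.251, -0.572, 0.231] pointing down, gripper open.
Joint ranges: [-2.6, 2.6], [-0.5, 2.12], [-1.47, 1.34], [0.16, 2.42], [-1.27, 4.41], [0.06, 2.06], [-2.6, 2.6]. Speed limits (rad/s): [2.22, 2.22, 2.79, 2.79, 3.14, 3.14, 3.14].

### API

Orientations are given as a unit quaternion [w, x, y, z].
In Python, from cell import state, viewer, robot gives the robot as it stands.
- The arm moves only by the shell command python3 -m creep 'ROWS' [OPENING] [FORCE]. ROWS is JSON, a list of rows, each an object with "xyz": the shift along the tool's x, y, z in mm, a list of three; "turn": the turn about the tool's z in degrees. In form: [{"xyz": [x, y, z], "turn": turn}, ...]. A call has 1 to 12 rows; each row is the pose to reach, as a shift and turn from the pose commanded when the call began, along the tool's axes at that moment; what a row does not reach only later rows make up. A row lasts 1/8 s, in which the tool goes at most 62.5 mm and 10.7 degrees, less where a joint would pass 70% of its speed; a pose out of reach is approached as far as the arm can. A call with a gripper value outside its range is refused whole. OPENING is the closure in counts, from 0 (fully open) to 255 (shut), set as the call begins (- or left out, the last holds). The fingers move at their own pace and stop on an object; FORCE is the grip in N (left out, the last holds). Time passes only in rows, so rows that repeat a pose let the fingers close. It gives the time, the measured TCP pose, the force, the opening and the grip force at its end, in the units of the state.
- state(): the state, without advancing time (a new reading comes with each control period).
- viewer.get_image(name): name is "side" or "top"; returns the picture (400x640x3 uint8, blue, green, red); there is no depth.
- viewer.calibration(name): a dict with "camera_matrix" (3x3 intrinsics, pixels), "extrinsics" (4x4, takes a point from camera to world coordinates). Camera axes: x right, y down, z forward; pixel columns grow to the right and rows downward; lengths in m; the calibration is good to about 2 mm. A picture is of the moment at which its call begins. calibration takes no time and is no camera call.
- robot.hand_in(): hands the job in; it is judged then, once.
The state is a dict: "t": time; "joint_positions": joint angles; "joint_velocities": joint speeds; "effort": joint torques, N m; "ee_pos": TCP position; "eef_rot": TCP orientation; "wrist_force": force on the tool from outside, world axes, zero at the start; "torque": the same for the moment, N m; "width": finger opening in m; "finger_force": force on a finger pad.
Only numpy, scipy, OpenCV 4.12 (cv2) and the standard library are available. Lean on these libraries where they do the work, as an engineer would, in place of code of your own. Each camera call takes 0.05 s, during which the arm holds its last target. There are 200 camera calls.

## Working session

There is one attempt and no reset: what is moved stays moved. The work goes in short steps, Python scripts to look and compute and a shell command to move; the robot and the scene stay as the last step left them, time stands still between calls to the robot, and variables do not carry over. Pictures are saved under pics/ and viewed, at most 10 in all, crops included, and the job is handed in when it is done.

```bash
mkdir -p pics; ls; python3 - <<'E'
from cell import state, viewer, robot
import cv2
for n in("side","top"):
    cv2.imwrite(f"pics/{n}0.png",viewer.get_image(n)); c=viewer.calibration(n); print(n,c["camera_matrix"],c["extrinsics"])
s=state();print(s["t"],s["ee_pos"],s["eef_rot"],s["width"],s["wrist_force"])
E
```

```text
pics
side [[439.93491093   0.         315.23177614]
 [  0.         439.93491093 195.9332085 ]
 [  0.           0.           1.        ]] [[-0.71792779 -0.4327671   0.54524519 -0.03455502]
 [-0.69593687  0.42836431 -0.57634702  0.62662663]
 [ 0.01586045 -0.79323178 -0.60871322  0.79974261]
 [ 0.          0.          0.          1.        ]]
top [[501.74326269   0.         321.02569702]
 [  0.         501.74326269 197.92417427]
 [  0.           0.           1.        ]] [[-6.79049225e-03 -9.91175112e-01  1.32384991e-01  3.40664362e-01]
 [-9.99976520e-01  6.85263742e-03  1.38297619e-05  5.63363681e-03]
 [-9.20894062e-04 -1.32381789e-01 -9.91198373e-01  1.62403445e+00]
 [ 0.00000000e+00  0.00000000e+00  0.00000000e+00  1.00000000e+00]]
0.1 [ 0.25116977 -0.57193903  0.2305714 ] [-6.29466037e-04  9.78665333e-01  2.05459826e-01 -1.71158986e-04] 0.08513944341588606 [ 0.93086532 -0.44742191 -1.1815798 ]
```

View pics/side0.png

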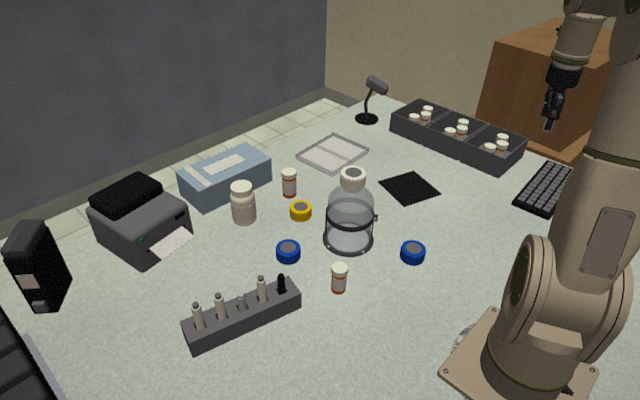

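View pics/top0.png

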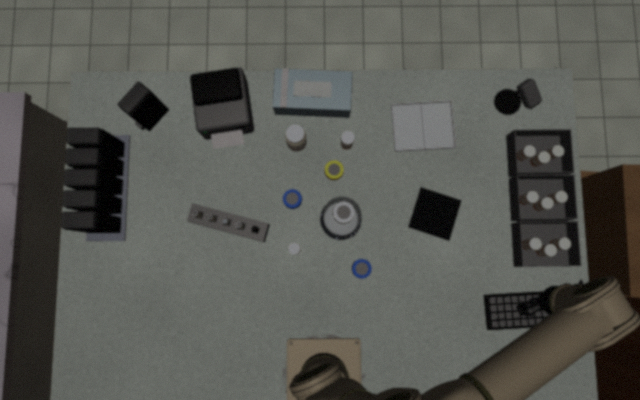

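The side view shows the container's white cap near (353,178), the mat at (410,188), and the rack at about (240,313). Rack items are near (197,315), (220,305), (241,303), (262,288) and (281,283). In the top view the cap is at (344,211), the mat at (435,213), and the rack runs from (195,213) to (262,232). I'll enlarge the rack and the cap.

```bash
python3 - <<'E'
import cv2,numpy as np
s=cv2.imread("pics/side0.png");t=cv2.imread("pics/top0.png")
r=lambda im,x,y,w,h,W,H:cv2.convertScaleAbs(cv2.resize(im[y:y+h,x:x+w],(W,H),interpolation=cv2.INTER_CUBIC),alpha=1.5)
a=np.hstack([r(s,175,265,133,100,400,300),r(s,310,155,133,100,400,300)])
b=np.hstack([r(t,180,180,100,75,400,300),r(t,310,180,100,75,400,300)])
cv2.imwrite("pics/c1.png",np.vstack([a,b]))
E
```

```text
(no output)
```

View pics/c1.png

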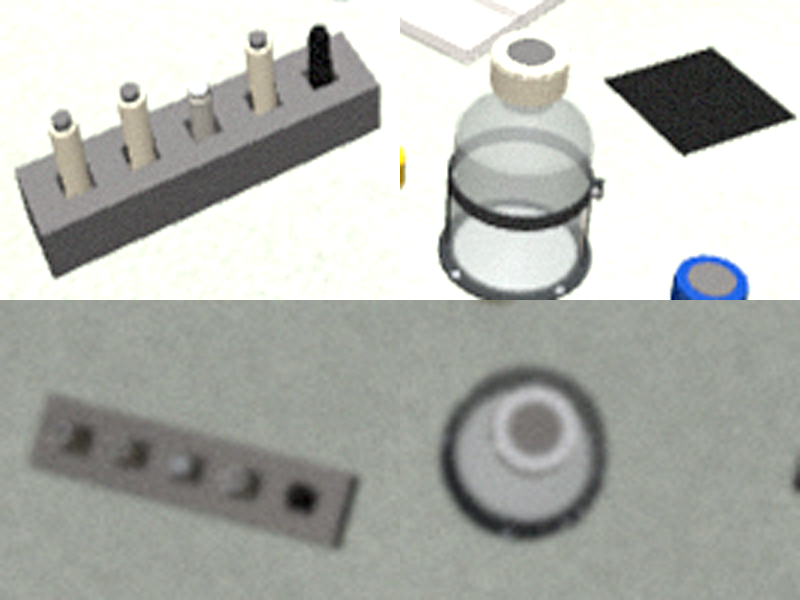

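Rack items by top pixels, left to right: pen (196,214), pen (210,217), penlight (225,217; short, metal), pen (238,223), black marker (255,224). The white and grey cylinders with grey buttons are the three pens. The white ribbed cap at (344,212) is on the container. The blue and yellow caps are look-alikes. Next I measure from both views.

```bash
cat > h.py <<'E'
import cv2,numpy as np,json
from cell import state,viewer,robot
C={n:viewer.calibration(n) for n in("side","top")}
def ray(n,p):
    K=C[n]["camera_matrix"];T=C[n]["extrinsics"]
    d=T[:3,:3]@np.linalg.solve(K,[p[0],p[1],1.]);return T[:3,3],d/np.linalg.norm(d)
def plane(n,p,z):
    o,d=ray(n,p);return o+d*(z-o[2])/d[2]
def tri(ps,pt):
    A=np.zeros((3,3));b=np.zeros(3);R=[ray("side",ps),ray("top",pt)]
    for o,d in R: M=np.eye(3)-np.outer(d,d);A+=M;b+=M@o
    x=np.linalg.solve(A,b);return x,max(np.linalg.norm((np.eye(3)-np.outer(d,d))@(x-o)) for o,d in R)
def px(n,P):
    T=np.linalg.inv(C[n]["extrinsics"]);q=C[n]["camera_matrix"]@(T@np.r_[P,1])[:3];return q[:2]/q[2]
def blobs(m,lo=3):
    k,l,s,c=cv2.connectedComponentsWithStats(m.astype(np.uint8),connectivity=4)
    return [(int(s[i,4]),np.round(c[i],1).tolist(),s[i,:4].tolist()) for i in range(1,k) if s[i,4]>=lo]
E
python3 - <<'E'
from h import *
s=cv2.imread("pics/side0.png").astype(int);t=cv2.imread("pics/top0.png").astype(int)
def roi(im,x,y,w,h):
    m=np.zeros(im.shape[:2],bool);m[y:y+h,x:x+w]=1;return m
# mat
for n,im,R in(("side",s,(372,165,75,45)),("top",t,(400,180,70,65))):
    m=(im.max(2)<45)&roi(im,*R); c=max(cv2.findContours(m.astype(np.uint8),0,2)[0],key=cv2.contourArea)
    M=cv2.moments(c); 
    q=np.array([plane(n,p[0],.003)[:2] for p in c],np.float32);r=cv2.minAreaRect(q);print("mat",n,r)
# cap
print("cap side grey", [b for b in blobs(((s.max(2)-s.min(2))<22)&(s.mean(2)<150)&roi(s,340,163,28,18))], s[165:190:2,353].tolist())
print("cap top row",t[212,325:365].mean(1).astype(int).tolist());print("cap top col",t[192:232,344].mean(1).astype(int).tolist())
# rack
print("rack top", t[222:224,180:280].mean((0,2)).astype(int).tolist())
m=(t.mean(2)<92)&roi(t,183,195,92,52);c=max(cv2.findContours(m.astype(np.uint8),0,2)[0],key=cv2.contourArea);print(cv2.minAreaRect(c))
for x in (195,217,261,240,281): print(x,s[272:318,x].mean(1).astype(int).tolist())
E
```

```text
mat side ((0.5062370896339417, -0.3622814416885376), (0.13577419519424438, 0.13521833717823029), 70.97010803222656)
mat top ((0.5041543841362, -0.36209750175476074), (0.13570350408554077, 0.13538521528244019), 71.08586120605469)
cap side grey [(27, [344.8, 165.1], [340, 163, 13, 8]), (118, [353.2, 172.0], [345, 168, 17, 9]), (29, [343.0, 178.6], [340, 175, 11, 6]), (17, [362.2, 179.3], [357, 177, 9, 4])] [[185, 203, 198], [152, 166, 167], [103, 102, 104], [103, 104, 106], [104, 105, 107], [101, 104, 106], [165, 185, 186], [171, 188, 191], [122, 136, 139], [103, 117, 125], [106, 120, 125], [110, 123, 129], [106, 121, 127]]
cap top row [83, 96, 106, 112, 113, 110, 109, 103, 110, 122, 126, 110, 96, 83, 75, 78, 79, 73, 79, 80, 80, 74, 73, 76, 85, 101, 116, 128, 124, 114, 96, 74, 59, 52, 52, 68, 86, 101, 104, 108]
cap top col [102, 101, 104, 98, 88, 69, 59, 60, 72, 95, 118, 130, 123, 106, 85, 79, 77, 79, 72, 77, 80, 75, 77, 77, 78, 83, 96, 115, 123, 124, 108, 94, 100, 107, 114, 110, 112, 111, 113, 108]
rack top [105, 104, 104, 102, 105, 105, 104, 102, 98, 94, 91, 88, 85, 82, 77, 77, 75, 7
[... 837 characters left out ...]
114, 114, 113, 115, 114, 116, 116, 115, 115, 96, 68, 62, 52, 45]
261 [172, 179, 173, 130, 99, 105, 101, 72, 42, 125, 158, 134, 120, 116, 115, 117, 115, 118, 120, 118, 116, 115, 116, 116, 117, 117, 115, 117, 115, 118, 117, 109, 104, 102, 104, 102, 102, 107, 103, 77, 53, 56, 50, 49, 55, 56]
240 [179, 173, 172, 172, 175, 179, 177, 177, 178, 174, 177, 180, 179, 179, 175, 174, 173, 174, 172, 173, 172, 173, 169, 173, 144, 100, 131, 121, 96, 96, 99, 99, 102, 101, 97, 98, 99, 97, 96, 92, 89, 96, 103, 104, 99, 100]
281 [161, 93, 5, 22, 25, 17, 14, 1, 5, 11, 7, 5, 0, 20, 14, 12, 18, 19, 15, 7, 1, 16, 76, 99, 103, 105, 105, 105, 104, 102, 76, 56, 54, 51, 55, 54, 53, 56, 50, 55, 51, 54, 54, 50, 63, 154]
```

```bash
python3 - <<'E'
from h import *
s=cv2.imread("pics/side0.png").astype(int);t=cv2.imread("pics/top0.png")
x,e=tri((353.2,172.0),(343.7,211.8));print("cap top",x,e)
print("capside plane z.214",plane("side",(353.2,172),.214),"top",plane("top",(343.7,211.8),.214))
P=[]
for cx,cy in((195.3,304),(218,295),(260.8,277.5)):
    x0,y0=int(cx)-7,int(cy)-6
    w=s[y0:y0+13,x0:x0+15];m=(w.mean(2)<113)&(w.mean(2)>88)&((w.max(2)-w.min(2))<12)
    b=[q for q in blobs(m,6)];print([(q[0],q[1][0]+x0,q[1][1]+y0) for q in b])
    q=max(b);p=(q[1][0]+x0,q[1][1]+y0)
    Z=plane("side",p,.117);P.append(Z);print(Z,"predicted top px",px("top",Z))
# rack: side top-face and top view
m=np.zeros(t.shape[:2],bool);m[195:247,183:275]=1
g=cv2.GaussianBlur(t,(0,0),.7).mean(2);m&=g<91
c=max(cv2.findContours(m.astype(np.uint8),0,2)[0],key=cv2.contourArea)
q=np.array([plane("top",p[0],.05)[:2] for p in c],np.float32);r=cv2.minAreaRect(q);print("rack",r)
hb=s[:,:,:].mean(2)
m=np.zeros(t.shape[:2],bool);m[265:360,170:310]=1
for lo in(125,):
    mm=m&(hb<lo);c=max(cv2.findContours(mm.astype(np.uint8),0,2)[0],key=cv2.contourArea)
    k=cv2.approxPolyDP(cv2.convexHull(c),3,True)[:,0];print(k.tolist())
big=cv2.convertScaleAbs(cv2.resize(t[200:245,185:273],(800,409),interpolation=cv2.INTER_CUBIC),alpha=2)
f=800/88
for Z in P:
    u=px("top",Z);cv2.circle(big,(int((u[0]-185+.5)*f),int((u[1]-200+.5)*f)),4,(0,0,255),-1)
cv2.imwrite("pics/c2.png",big)
E
```

```text
cap top [ 0.48972877 -0.05748591  0.21512805] 0.0010252922710126565
capside plane z.214 [ 0.49163345 -0.05828658  0.214     ] top [ 0.48900474 -0.05812418  0.214     ]
[(18, 194.9, 303.7)]
[0.5029403  0.38894875 0.117     ] predicted top px [194.19727616 211.59534493]
[(18, 217.5, 294.5)]
[0.49072802 0.34507159 0.117     ] predicted top px [208.6333523  215.52270172]
[(13, 260.0, 276.8)]
[0.46707279 0.25639457 0.117     ] predicted top px [237.90862931 223.14553222]
rack ((0.4746204912662506, 0.29812169075012207), (0.2596605122089386, 0.06300809234380722), 74.45861053466797)
[[301, 294], [299, 308], [192, 356], [180, 324], [192, 310], [279, 273], [288, 276]]
```

View pics/c2.png

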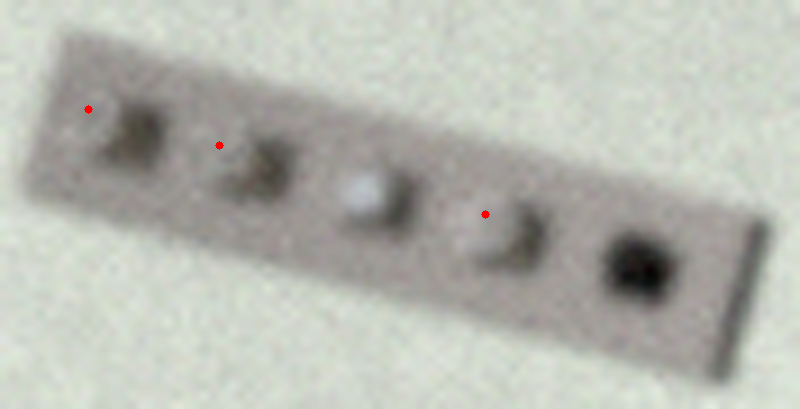

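The second crop shows pen tops near (88,130), (222,160) and (487,225), within 2 px of the side-view predictions. The metal penlight is third and the black marker last. The two views agree to 2–3 mm, so I'll use averages.

```bash
cat >> h.py <<'E'
from scipy.spatial.transform import Rotation as Ro
def go(x,y,z,yaw=None):
    s=state();w,a,b,c=s["eef_rot"];R=Ro.from_quat([a,b,c,w]).as_matrix()
    d=R.T@(np.array([x,y,z])-s["ee_pos"])*1000;yw=np.degrees(np.arctan2(R[1,0],R[0,0]))
    t=0 if yaw is None else -((yaw-yw+180)%360-180)
    print("shift",np.round(d,1),"turn",round(t,1),"| yaw",round(yw,1),"q",np.round(s["joint_positions"],2),"zax",np.round(R[:,2],3))
def st():
    s=state();print("t",round(s["t"],2),np.round(s["ee_pos"],4),"w",round(s["width"],4),"ff",np.round(s["finger_force"],1),"F",np.round(s["wrist_force"],1),"M",np.round(s["torque"],2))
E
python3 -c "
from h import *
go(.490,-.058,.29,-66)"
```

```text
shift [ 425.3 -374.6  -59. ] turn 89.7 | yaw 23.7 q [ 1.13  0.33 -0.06  1.46  0.02  1.35 -0.09] zax [-0.001  0.001 -1.   ]
```

```bash
python3 -m creep '[{"xyz":[20,-20,-59],"turn":10},{"xyz":[425,-375,-59],"turn":90},{"xyz":[425,-375,-59],"turn":90},{"xyz":[425,-375,-59],"turn":90},{"xyz":[425,-375,-59],"turn":90},{"xyz":[425,-375,-59],"turn":90},{"xyz":[425,-375,-59],"turn":90},{"xyz":[425,-375,-59],"turn":90},{"xyz":[425,-375,-59],"turn":90},{"xyz":[425,-375,-59],"turn":90},{"xyz":[425,-375,-59],"turn":90},{"xyz":[425,-375,-59],"turn":90}]' 0 40
python3 -c "
from h import *
go(.490,-.058,.172,-90);st()"
```

```text
t: 1.6
ee_pos: [0.4773, -0.1016, 0.2846]
eef_rot: [-0.006, 0.846, -0.532, -0.01]
wrist_force: [0.1, 0.1, 0.5]
width: 0.0858
finger_force: 0.0
shift [-31.3 -30.4 113.3] turn 25.7 | yaw -64.3 q [ 0.02  0.01  0.11  1.72 -0.02  1.42 -2.56] zax [-0.01  0.02 -1.  ]
t 1.6 [ 0.4773 -0.1016  0.2846] w 0.0858 ff 0.0 F [0.1 0.1 0.5] M [-0.   -0.01 -0.01]
```

```bash
python3 -m creep '[{"xyz":[-34,-30,0],"turn":-4},{"xyz":[-34,-30,0],"turn":-4},{"xyz":[-34,-30,0],"turn":-4}]'
python3 -c "
from h import *
go(.490,-.058,.172,-60);st()
cv2.imwrite('pics/t1.png',viewer.get_image('top'));cv2.imwrite('pics/s1.png',viewer.get_image('side'))
a,b=cv2.imread('pics/s1.png'),cv2.imread('pics/t1.png')
cv2.imwrite('pics/c3.png',np.hstack([cv2.resize(a[90:250,290:423],(400,480)),cv2.resize(b[140:280,285:402],(400,480))]))"
```

```text
t: 1.98
ee_pos: [0.4893, -0.0587, 0.2854]
eef_rot: [-0.006, 0.864, -0.503, -0.009]
wrist_force: [-0.2, -0.7, -0.6]
width: 0.0853
finger_force: 0.0
shift [  2.2  -0.8 113.4] turn -0.4 | yaw -60.4 q [-0.02  0.02  0.06  1.71 -0.02  1.42 -2.58] zax [-0.01   0.019 -1.   ]
t 1.98 [ 0.4893 -0.0587  0.2854] w 0.0853 ff 0.0 F [-0.2 -0.7 -0.6] M [-0.04 -0.02  0.02]
```

View pics/c3.png

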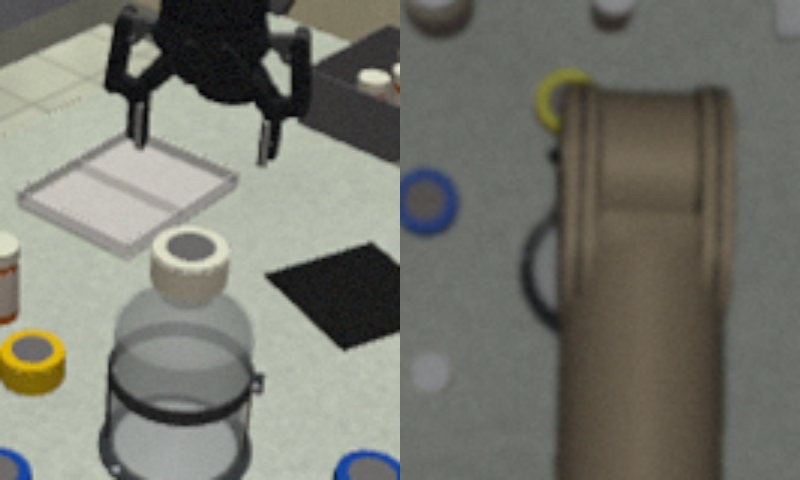

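The fingers straddle the cap in the side view, with tips at about (336,137) and (378,143) and the cap at (353,170). I'll descend while turning slightly off the wrist limit.

```bash
python3 -c "
from h import *
print(px('side',[.4893,-.0587,.2984]),px('side',[.4893,-.0587,.2854]))"
python3 -m creep '[{"xyz":[2,-1,40],"turn":-10},{"xyz":[2,-1,80],"turn":-10},{"xyz":[2,-1,100],"turn":-10},{"xyz":[2,-1,100],"turn":-10},{"xyz":[2,-1,100],"turn":-10}]'
python3 -c "
from h import *
go(.490,-.058,.174,-50);st()"
```

```text
[356.69199833 141.2215465 ] [356.27054993 146.22260327]
t: 2.7
ee_pos: [0.4909, -0.0584, 0.1868]
eef_rot: [-0.007, 0.905, -0.426, -0.008]
wrist_force: [-0.4, -1.3, 1.0]
width: 0.0851
finger_force: 0.0
shift [-0.7  0.5 12.8] turn -0.4 | yaw -50.4 q [-0.02  0.08  0.06  1.85 -0.03  1.21 -2.4 ] zax [-0.008  0.02  -1.   ]
t 2.7 [ 0.4909 -0.0584  0.1868] w 0.0851 ff 0.0 F [-0.4 -1.3  1. ] M [-0.05 -0.    0.02]
```

```bash
python3 -m creep '[{"xyz":[0,0.5,12],"turn":0},{"xyz":[0,0.5,12],"turn":0},{"xyz":[0,0.5,12],"turn":0}]'
python3 -c "
from h import *
go(.491,-.058,.174,-50);st()"
python3 -m creep '[{"xyz":[0,0,0],"turn":0},{"xyz":[0,0,0],"turn":0},{"xyz":[0,0,0],"turn":0},{"xyz":[0,0,0],"turn":0}]' 255 60
python3 -c "
from h import *
go(.491,-.058,.174,-50);st()"
```

```text
t: 3.08
ee_pos: [0.49, -0.0579, 0.1738]
eef_rot: [-0.007, 0.905, -0.425, -0.008]
wrist_force: [0.4, -0.7, 0.8]
width: 0.0853
finger_force: 0.0
shift [ 0.7 -0.7 -0.2] turn -0.4 | yaw -50.4 q [-0.02  0.09  0.06  1.87 -0.03  1.19 -2.4 ] zax [-0.009  0.02  -1.   ]
t 3.08 [ 0.49   -0.0579  0.1738] w 0.0853 ff 0.0 F [ 0.4 -0.7  0.8] M [-0.06  0.   -0.  ]
t: 3.58
ee_pos: [0.4903, -0.058, 0.1744]
eef_rot: [-0.007, 0.905, -0.426, -0.008]
wrist_force: [-1.7, -0.3, 5.8]
width: 0.0598
finger_force: 64.1
shift [ 0.5 -0.6  0.3] turn -0.4 | yaw -50.4 q [-0.02  0.09  0.06  1.87 -0.03  1.19 -2.4 ] zax [-0.008  0.02  -1.   ]
t 3.58 [ 0.4903 -0.058   0.1744] w 0.0598 ff 64.1 F [-1.7 -0.3  5.8] M [0.05 0.23 0.06]
```

```bash
python3 -m creep '[{"xyz":[0,0,-0.6],"turn":-10},{"xyz":[0,0,-1.3],"turn":-20},{"xyz":[0,0,-2],"turn":-30},{"xyz":[0,0,-2.7],"turn":-40},{"xyz":[0,0,-3.3],"turn":-50}]'
python3 -c "
from h import *
go(.491,-.058,.174,-50);st()"
```

```text
t: 4.2
ee_pos: [0.49, -0.0577, 0.177]
eef_rot: [-0.01, 1.0, -0.0, -0.005]
wrist_force: [0.0, 1.5, 0.9]
width: 0.0598
finger_force: 64.7
shift [1.  0.4 3. ] turn 50.0 | yaw -0.0 q [ 0.02  0.09  0.02  1.87 -0.02  1.19 -1.52] zax [-0.01  0.02 -1.  ]
t 4.2 [ 0.49   -0.0577  0.177 ] w 0.0598 ff 64.7 F [0.  1.5 0.9] M [ 0.25  0.17 -0.05]
```

```bash
python3 -m creep '[{"xyz":[0,0,-0.7],"turn":-10},{"xyz":[0,0,-1.3],"turn":-20},{"xyz":[0,0,-2],"turn":-30},{"xyz":[0,0,-2.7],"turn":-40},{"xyz":[0,0,-3.3],"turn":-50},{"xyz":[0,0,-4],"turn":-60},{"xyz":[0,0,-4.7],"turn":-70},{"xyz":[0,0,-5.3],"turn":-80},{"xyz":[0,0,-6],"turn":-90},{"xyz":[0,0,-6.7],"turn":-100},{"xyz":[0,0,-7.3],"turn":-110}]'
python3 -c "
from h import *
go(.491,-.058,.174,-50);st()
cv2.imwrite('pics/s2.png',viewer.get_image('side'))"
```

```text
t: 5.58
ee_pos: [0.4898, -0.059, 0.1845]
eef_rot: [-0.009, 0.574, 0.819, 0.005]
wrist_force: [-2.0, -2.3, 4.2]
width: 0.0601
finger_force: 65.1
shift [ 0.3  1.5 10.5] turn 159.9 | yaw 109.9 q [ 0.1   0.09 -0.06  1.85 -0.01  1.21  0.39] zax [-0.01   0.019 -1.   ]
t 5.58 [ 0.4898 -0.059   0.1845] w 0.0601 ff 65.1 F [-2.  -2.3  4.2] M [-0.76  0.45 -0.06]
```

```bash
python3 -m creep '[{"xyz":[0,0,-8],"turn":0},{"xyz":[0,0,-30],"turn":0},{"xyz":[0,0,-75],"turn":0},{"xyz":[0,0,-75],"turn":0},{"xyz":[0,0,-75],"turn":0}]'
python3 -c "
from h import *
go(.505,-.362,.27,180-71);st()
cv2.imwrite('pics/s3.png',cv2.resize(viewer.get_image('side')[90:250,290:450],(480,480)))"
```

```text
t: 6.25
ee_pos: [0.4906, -0.0593, 0.2589]
eef_rot: [-0.01, 0.577, 0.817, 0.005]
wrist_force: [0.5, -0.4, -1.4]
width: 0.0595
finger_force: 66.1
shift [-289.8  -87.6  -17.2] turn 0.5 | yaw 109.5 q [ 0.1   0.04 -0.06  1.74 -0.02  1.37  0.38] zax [-0.01  0.02 -1.  ]
t 6.25 [ 0.4906 -0.0593  0.2589] w 0.0595 ff 66.1 F [ 0.5 -0.4 -1.4] M [-0.03  0.   -0.01]
```

View pics/s3.png

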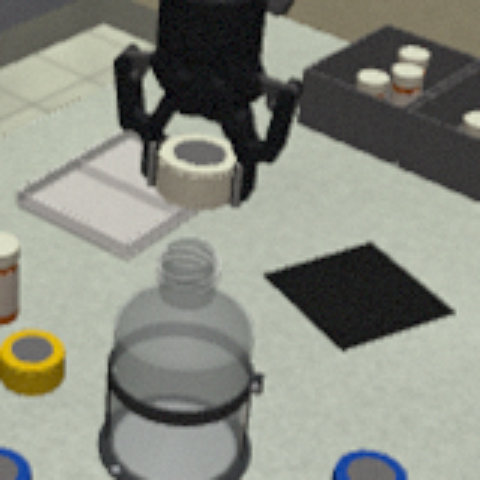

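The cap is off and in the grip at crop (198,165), and the neck is open at (188,249). Next I carry the cap to the mat.

```bash
python3 -m creep '[{"xyz":[-290,-88,-10],"turn":0},{"xyz":[-290,-88,-10],"turn":0},{"xyz":[-290,-88,-10],"turn":0},{"xyz":[-290,-88,-10],"turn":0},{"xyz":[-290,-88,-10],"turn":0},{"xyz":[-290,-88,-10],"turn":0},{"xyz":[-290,-88,80],"turn":0},{"xyz":[-290,-88,140],"turn":0},{"xyz":[-290,-88,200],"turn":0},{"xyz":[-290,-88,230],"turn":0},{"xyz":[-290,-88,230],"turn":0},{"xyz":[-290,-88,230],"turn":0}]'
python3 -c "
from h import *
go(.505,-.362,0,109.5);st()"
```

```text
t: 7.8
ee_pos: [0.5041, -0.358, 0.0251]
eef_rot: [-0.009, 0.576, 0.817, 0.005]
wrist_force: [0.4, 0.8, 0.1]
width: 0.06
finger_force: 66.1
shift [-4.6 -0.5 25. ] turn 0.1 | yaw 109.6 q [ 0.43  0.52  0.15  1.67 -0.1   0.98  0.97] zax [-0.008  0.019 -1.   ]
t 7.8 [ 0.5041 -0.358   0.0251] w 0.06 ff 66.1 F [0.4 0.8 0.1] M [-0.01 -0.04 -0.01]
```

```bash
python3 -m creep '[{"xyz":[-4,0,15],"turn":0},{"xyz":[-4,0,22],"turn":0},{"xyz":[-4,0,25],"turn":0},{"xyz":[-4,0,26],"turn":0},{"xyz":[-4,0,26],"turn":0}]'
python3 -c "
from h import *
go(.505,-.362,-.004,109.5);st()"
```

```text
t: 8.43
ee_pos: [0.5041, -0.361, -0.0017]
eef_rot: [-0.01, 0.576, 0.817, 0.005]
wrist_force: [-5.9, 2.6, 10.2]
width: 0.0596
finger_force: 73.7
shift [-1.3  0.5  2.3] turn 0.1 | yaw 109.6 q [ 0.44  0.56  0.15  1.68 -0.11  0.93  0.98] zax [-0.01  0.02 -1.  ]
t 8.43 [ 0.5041 -0.361  -0.0017] w 0.0596 ff 73.7 F [-5.9  2.6 10.2] M [0.8  0.87 0.16]
```

Contact with the mat is light, so I'll release and rise.

```bash
python3 -m creep '[{"xyz":[0,0,-1],"turn":0},{"xyz":[0,0,-1],"turn":0},{"xyz":[0,0,-1],"turn":0},{"xyz":[0,0,-1],"turn":0},{"xyz":[0,0,-30],"turn":0},{"xyz":[0,0,-90],"turn":0},{"xyz":[0,0,-150],"turn":0},{"xyz":[0,0,-200],"turn":0},{"xyz":[0,0,-200],"turn":0}]' 0
python3 -c "
from h import *
st()
im=viewer.get_image('side');cv2.imwrite('pics/s4.png',im)
go(.503,.390,.20,-105.5);go(.503,.390,.20,74.5)"
```

```text
t: 9.55
ee_pos: [0.5078, -0.3663, 0.2019]
eef_rot: [-0.006, 0.576, 0.817, 0.006]
wrist_force: [-0.6, -0.4, -0.4]
width: 0.0854
finger_force: 0.0
t 9.55 [ 0.5078 -0.3663  0.2019] w 0.0854 ff 0.0 F [-0.6 -0.4 -0.4] M [ 0.   -0.01 -0.01]
shift [712.8 250.2  12.5] turn -144.9 | yaw 109.6 q [ 0.42  0.36  0.18  1.5  -0.08  1.3   0.95] zax [-0.006  0.018 -1.   ]
shift [712.8 250.2  12.5] turn 35.1 | yaw 109.6 q [ 0.42  0.36  0.18  1.5  -0.08  1.3   0.95] zax [-0.006  0.018 -1.   ]
```

```bash
python3 -m creep '[{"xyz":[15,5,-50],"turn":0},{"xyz":[50,17,-100],"turn":0},{"xyz":[350,125,-100],"turn":35},{"xyz":[350,125,-100],"turn":35},{"xyz":[350,125,-100],"turn":35},{"xyz":[350,125,-100],"turn":35},{"xyz":[713,250,-100],"turn":35},{"xyz":[713,250,-100],"turn":35},{"xyz":[713,250,-100],"turn":35},{"xyz":[713,250,-100],"turn":35},{"xyz":[713,250,-60],"turn":35},{"xyz":[713,250,-60],"turn":35}]'
python3 -c "
from h import *
st();go(.5018,.3902,.2,74.5)
a=viewer.get_image('side');b=viewer.get_image('top');cv2.imwrite('pics/s5.png',a);cv2.imwrite('pics/t5.png',b)
print(px('side',[.490,-.058,.21]),px('top',[.490,-.058,.21]))
cv2.imwrite('pics/c5.png',np.vstack([np.hstack([cv2.resize(a[150:217,315:455],(400,192)),cv2.convertScaleAbs(cv2.resize(b[180:247,320:460],(400,192),interpolation=cv2.INTER_CUBIC),alpha=1.7)]),np.hstack([cv2.resize(a[235:365,150:320],(400,306)),cv2.convertScaleAbs(cv2.resize(b[165:295,140:310],(400,306)),alpha=1.7)])]))"
```

```text
t: 11.1
ee_pos: [0.5031, 0.295, 0.2858]
eef_rot: [-0.011, 0.795, 0.606, 0.001]
wrist_force: [1.8, -0.3, -0.7]
width: 0.085
finger_force: 0.0
t 11.1 [0.5031 0.295  0.2858] w 0.085 ff 0.0 F [ 1.8 -0.3 -0.7] M [-0.04 -0.06  0.07]
shift [ 90.1 -25.1  87.6] turn 0.1 | yaw 74.6 q [-0.37  0.23 -0.28  1.48  0.04  1.44 -0.91] zax [-0.011  0.019 -1.   ]
[353.5346541  173.72558988] [343.58972922 211.59900469]
```

View pics/c5.png

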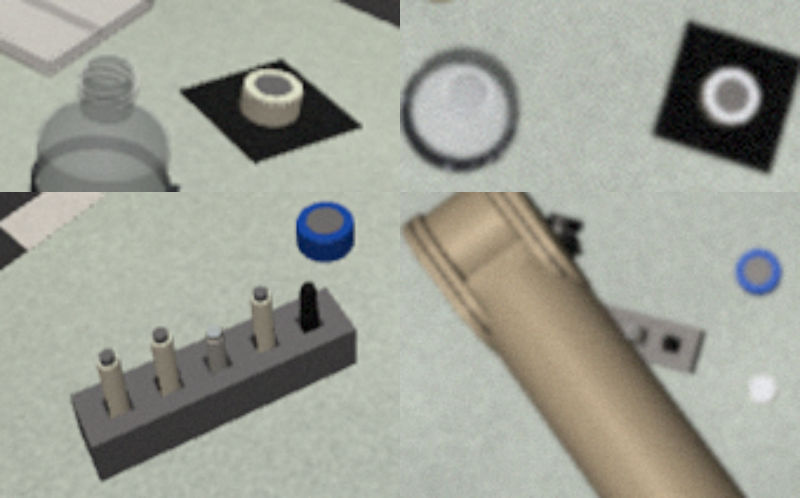

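The cap sits flat on the mat, top crop (730,97). The mouth at side (353,173) matches the estimate of (.490,-.058). Next is the first pen, at the far end of the rack.

```bash
python3 -m creep '[{"xyz":[90,-25,40],"turn":0},{"xyz":[90,-25,80],"turn":0},{"xyz":[90,-25,80],"turn":0},{"xyz":[90,-25,80],"turn":0},{"xyz":[90,-25,80],"turn":0}]'
python3 -c "
from h import *
st();go(.5018,.3902,.076,74.5)
a=viewer.get_image('side');cv2.imwrite('pics/s6.png',a)"
```

```text
t: 11.82
ee_pos: [0.5038, 0.3874, 0.2108]
eef_rot: [-0.01, 0.796, 0.605, 0.003]
wrist_force: [-0.7, 0.1, 0.6]
width: 0.0854
finger_force: 0.0
t 11.82 [0.5038 0.3874 0.2108] w 0.0854 ff 0.0 F [-0.7  0.1  0.6] M [-0.03  0.05  0.03]
shift [ -0.2  -1.  134.9] turn 0.0 | yaw 74.5 q [-0.48  0.38 -0.31  1.45  0.1   1.32 -1.06] zax [-0.008  0.02  -1.   ]
```

```bash
python3 -m creep '[{"xyz":[0,-1,50],"turn":0},{"xyz":[0,-1,100],"turn":0},{"xyz":[0,-1,134],"turn":0},{"xyz":[0,-1,134],"turn":0},{"xyz":[0,-1,134],"turn":0}]'
python3 -c "
from h import *
st();go(.5018,.3902,.076,74.5)"
python3 -m creep '[{"xyz":[0,0,0],"turn":0},{"xyz":[0,0,0],"turn":0},{"xyz":[0,0,0],"turn":0},{"xyz":[0,0,0],"turn":0},{"xyz":[0,0,0],"turn":0}]' 255 25
python3 -c "
from h import *
st();a=viewer.get_image('side')
cv2.imwrite('pics/c6.png',cv2.resize(a[230:365,150:310],(640,540)))"
```

```text
t: 12.5
ee_pos: [0.5017, 0.3916, 0.0779]
eef_rot: [-0.011, 0.795, 0.606, 0.004]
wrist_force: [0.1, -0.2, 1.6]
width: 0.085
finger_force: 0.0
t 12.5 [0.5017 0.3916 0.0779] w 0.085 ff 0.0 F [ 0.1 -0.2  1.6] M [ 0.02 -0.05  0.01]
shift [-1.4  0.5  1.9] turn 0.1 | yaw 74.6 q [-0.49  0.49 -0.3   1.59  0.14  1.07 -1.09] zax [-0.007  0.021 -1.   ]
t: 13.12
ee_pos: [0.5016, 0.3908, 0.0758]
eef_rot: [-0.01, 0.795, 0.606, 0.003]
wrist_force: [4.9, -2.3, 0.5]
width: 0.0186
finger_force: 24.3
t 13.12 [0.5016 0.3908 0.0758] w 0.0186 ff 24.3 F [ 4.9 -2.3  0.5] M [-0.29 -1.11  0.  ]
```

View pics/c6.png

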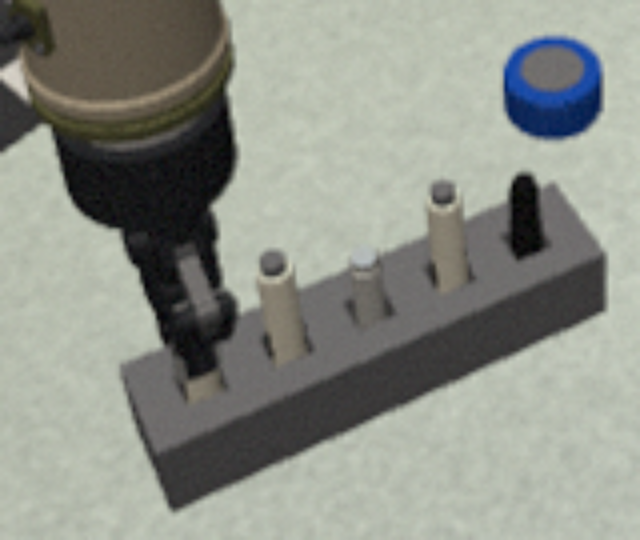

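The pen in the near-left pocket is gripped at crop (200,370), and the others are untouched. I'll lift it straight up and carry it to the mouth.

```bash
python3 -m creep '[{"xyz":[0,0,-20],"turn":0},{"xyz":[0,0,-70],"turn":0},{"xyz":[0,0,-130],"turn":0},{"xyz":[0,0,-190],"turn":0},{"xyz":[0,0,-240],"turn":0},{"xyz":[0,0,-240],"turn":0}]' - 40
python3 -c "
from h import *
st();go(.490,-.058,.31,74.5);go(.490,-.058,.31,45)"
```

```text
t: 13.92
ee_pos: [0.503, 0.3878, 0.32]
eef_rot: [-0.011, 0.795, 0.606, 0.005]
wrist_force: [0.1, 0.9, -1.6]
width: 0.0174
finger_force: 39.5
t 13.93 [0.503  0.3878 0.32  ] w 0.0174 ff 39.5 F [ 0.1  0.9 -1.6] M [-0.09  0.03 -0.05]
shift [-433.5  105.3   -0.8] turn 0.2 | yaw 74.7 q [-0.49  0.34 -0.31  1.28  0.08  1.52 -1.05] zax [-0.005  0.024 -1.   ]
shift [-433.5  105.3   -0.8] turn 29.7 | yaw 74.7 q [-0.49  0.34 -0.31  1.28  0.08  1.52 -1.05] zax [-0.005  0.024 -1.   ]
```

```bash
python3 -m creep '[{"xyz":[-433,105,0],"turn":0},{"xyz":[-433,105,0],"turn":0},{"xyz":[-433,105,0],"turn":0},{"xyz":[-433,105,0],"turn":0},{"xyz":[-433,105,0],"turn":0},{"xyz":[-433,105,0],"turn":0},{"xyz":[-433,105,0],"turn":0},{"xyz":[-433,105,0],"turn":0},{"xyz":[-433,105,0],"turn":0},{"xyz":[-433,105,0],"turn":0}]'
python3 -c "
from h import *
st();go(.490,-.059,.31,74.5)
a=viewer.get_image('side')
cv2.imwrite('pics/c7.png',cv2.resize(a[90:220,300:410],(550,550*130//110)[:2])[:600])"
```

```text
t: 15.18
ee_pos: [0.4892, -0.0568, 0.3064]
eef_rot: [-0.011, 0.794, 0.607, 0.002]
wrist_force: [0.8, 0.4, -0.6]
width: 0.0179
finger_force: 39.5
t 15.18 [ 0.4892 -0.0568  0.3064] w 0.0179 ff 39.5 F [ 0.8  0.4 -0.6] M [ 0.   -0.02 -0.04]
shift [-1.9  1.3 -3.7] turn 0.3 | yaw 74.8 q [ 0.04  0.02 -0.    1.67 -0.02  1.46 -0.23] zax [-0.01  0.02 -1.  ]
```

View pics/c7.png

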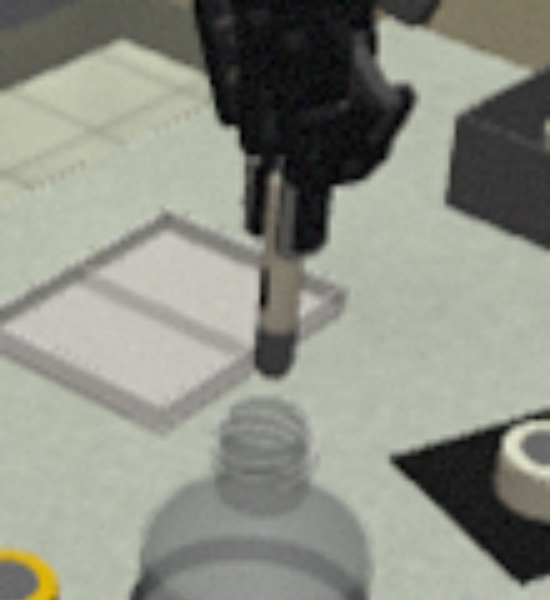

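The pen's lower end at crop (273,372), i.e. side (354.6,164.4), projects along the vertical onto the mouth centre (353.3,173.5). It is aligned, so I'll lower it into the neck.

```bash
python3 -m creep '[{"xyz":[-1,1,20],"turn":0},{"xyz":[-1,1,40],"turn":0},{"xyz":[-1,1,60],"turn":0},{"xyz":[-1,1,76],"turn":0},{"xyz":[-1,1,76],"turn":0}]'
python3 -c "
from h import *
st();go(.490,-.058,.225,74.5)"
```

```text
t: 15.85
ee_pos: [0.4887, -0.0578, 0.2298]
eef_rot: [-0.011, 0.795, 0.607, 0.001]
wrist_force: [1.0, 0.3, -0.8]
width: 0.0177
finger_force: 39.5
t 15.85 [ 0.4887 -0.0578  0.2298] w 0.0177 ff 39.5 F [ 1.   0.3 -0.8] M [ 0.02  0.02 -0.01]
shift [0.1 1.4 4.8] turn 0.2 | yaw 74.7 q [ 0.04  0.05 -0.    1.79 -0.02  1.31 -0.22] zax [-0.012  0.02  -1.   ]
```

```bash
python3 -m creep '[{"xyz":[0,0,0],"turn":0},{"xyz":[0,0,0],"turn":0},{"xyz":[0,0,0],"turn":0},{"xyz":[0,0,-60],"turn":0},{"xyz":[0,0,-60],"turn":0},{"xyz":[0,0,-60],"turn":0}]' 0
python3 -c "
from h import *
st();go(.4905,.3455,.20,74.5)
a=viewer.get_image('side')
cv2.imwrite('pics/c8.png',cv2.resize(a[130:260,300:410],(508,600)))"
```

```text
t: 16.6
ee_pos: [0.4898, -0.0597, 0.2908]
eef_rot: [-0.011, 0.795, 0.606, 0.002]
wrist_force: [-0.6, -0.5, -0.2]
width: 0.0855
finger_force: 0.0
t 16.6 [ 0.4898 -0.0597  0.2908] w 0.0855 ff 0.0 F [-0.6 -0.5 -0.2] M [ 0.03  0.01 -0.05]
shift [ 389.4 -105.4   98.7] turn 0.1 | yaw 74.6 q [ 0.04  0.02 -0.    1.7  -0.02  1.43 -0.22] zax [-0.009  0.02  -1.   ]
```

View pics/c8.png

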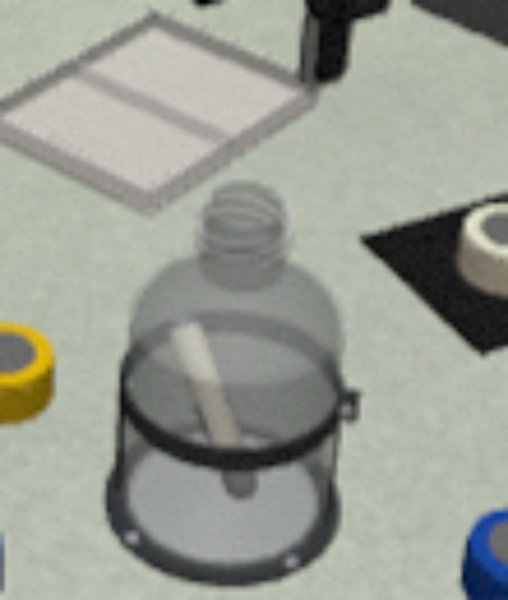

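The first pen is inside the container, shield down at crop (238,485) and leaning on the wall. Now the second pen.

```bash
python3 -m creep '[{"xyz":[389,-105,0],"turn":0},{"xyz":[389,-105,0],"turn":0},{"xyz":[389,-105,0],"turn":0},{"xyz":[389,-105,0],"turn":0},{"xyz":[389,-105,0],"turn":0},{"xyz":[389,-105,0],"turn":0},{"xyz":[389,-105,0],"turn":0},{"xyz":[389,-105,0],"turn":0},{"xyz":[389,-105,50],"turn":0},{"xyz":[389,-105,90],"turn":0},{"xyz":[389,-105,90],"turn":0},{"xyz":[389,-105,90],"turn":0}]'
python3 -c "
from h import *
st();go(.4905,.3455,.076,74.5)"
```

```text
t: 18.15
ee_pos: [0.4916, 0.3445, 0.2104]
eef_rot: [-0.011, 0.796, 0.606, 0.003]
wrist_force: [0.1, 0.4, 0.4]
width: 0.0853
finger_force: 0.0
t 18.15 [0.4916 0.3445 0.2104] w 0.0853 ff 0.0 F [0.1 0.4 0.4] M [-0.02 -0.01  0.04]
shift [ -1.7   0.5 134.4] turn 0.1 | yaw 74.6 q [-0.41  0.31 -0.33  1.55  0.08  1.29 -1.01] zax [-0.008  0.02  -1.   ]
```

```bash
python3 -m creep '[{"xyz":[-1,0,50],"turn":0},{"xyz":[-1,0,100],"turn":0},{"xyz":[-1,0,135],"turn":0},{"xyz":[-1,0,135],"turn":0},{"xyz":[-1,0,135],"turn":0}]'
python3 -m creep '[{"xyz":[0,0,0],"turn":0},{"xyz":[0,0,0],"turn":0},{"xyz":[0,0,0],"turn":0},{"xyz":[0,0,0],"turn":0},{"xyz":[0,0,0],"turn":0}]' 255 40
python3 -c "
from h import *
st()"
```

```text
t: 18.77
ee_pos: [0.4907, 0.3475, 0.0766]
eef_rot: [-0.011, 0.795, 0.606, 0.004]
wrist_force: [0.1, 0.4, 0.5]
width: 0.0855
finger_force: 0.0
t: 19.4
ee_pos: [0.49, 0.3464, 0.074]
eef_rot: [-0.01, 0.795, 0.606, 0.003]
wrist_force: [2.8, -1.3, 1.2]
width: 0.0183
finger_force: 39.0
t 19.4 [0.49   0.3464 0.074 ] w 0.0183 ff 39.0 F [ 2.8 -1.3  1.2] M [-0.17 -0.75  0.01]
```

```bash
python3 -m creep '[{"xyz":[0,0,-20],"turn":0},{"xyz":[0,0,-70],"turn":0},{"xyz":[0,0,-130],"turn":0},{"xyz":[0,0,-190],"turn":0},{"xyz":[0,0,-240],"turn":0},{"xyz":[0,0,-240],"turn":0}]'
python3 -c "
from h import *
st();go(.4895,-.058,.306,74.5)"
```

```text
t: 20.15
ee_pos: [0.4921, 0.343, 0.3184]
eef_rot: [-0.011, 0.795, 0.606, 0.006]
wrist_force: [-0.6, -0.6, -0.7]
width: 0.0179
finger_force: 39.7
t 20.15 [0.4921 0.343  0.3184] w 0.0179 ff 39.7 F [-0.6 -0.6 -0.7] M [-0.04 -0.01 -0.04]
shift [-387.6  103.7    2.8] turn 0.2 | yaw 74.7 q [-0.41  0.26 -0.33  1.38  0.06  1.5  -1.  ] zax [-0.004  0.024 -1.   ]
```

```bash
python3 -m creep '[{"xyz":[-388,104,0],"turn":0},{"xyz":[-388,104,0],"turn":0},{"xyz":[-388,104,0],"turn":0},{"xyz":[-388,104,0],"turn":0},{"xyz":[-388,104,0],"turn":0},{"xyz":[-388,104,0],"turn":0},{"xyz":[-388,104,0],"turn":0},{"xyz":[-388,104,0],"turn":0},{"xyz":[-388,104,0],"turn":0}]'
python3 -c "
from h import *
st();go(.4893,-.058,.23,74.5);P=[s:=state()['ee_pos']][0]
a=viewer.get_image('side');cv2.imwrite('pics/s9.png',a)
a=a.astype(int)
# dark shield rows: print darkness centroid
for y in range(156,170,2):
    w=a[y,335:375].mean(1);k=np.where(w<75)[0]+335;print(y,k.min() if len(k) else None,k.max() if len(k) else None)
print(px('side',P-[0,0,.069]),px('side',P-[0,0,.06]))"
```

```text
t: 21.28
ee_pos: [0.4887, -0.0585, 0.3052]
eef_rot: [-0.011, 0.795, 0.607, 0.002]
wrist_force: [0.5, 1.1, 0.1]
width: 0.018
finger_force: 39.7
t 21.27 [ 0.4887 -0.0585  0.3052] w 0.018 ff 39.7 F [0.5 1.1 0.1] M [-0.06 -0.06 -0.01]
shift [-0.6  1.7 75.2] turn 0.2 | yaw 74.7 q [ 0.06  0.02 -0.02  1.67 -0.02  1.46 -0.22] zax [-0.011  0.02  -1.   ]
156 352 358
158 352 359
160 352 358
162 352 357
164 354 356
166 None None
168 None None
[354.88435336 164.57976687] [355.15951842 161.32483183]
```

The shield is centred at about (355,163), as predicted, so I'll lower and release.

```bash
python3 -m creep '[{"xyz":[-0.5,1,20],"turn":0},{"xyz":[-0.5,1,40],"turn":0},{"xyz":[-0.5,1,60],"turn":0},{"xyz":[-0.5,1,75],"turn":0},{"xyz":[-0.5,1,75],"turn":0}]'
python3 -c "
from h import *
st()"
```

```text
t: 21.95
ee_pos: [0.4885, -0.0583, 0.2298]
eef_rot: [-0.011, 0.795, 0.607, 0.001]
wrist_force: [0.2, 0.0, -0.3]
width: 0.0181
finger_force: 39.7
t 21.95 [ 0.4885 -0.0583  0.2298] w 0.0181 ff 39.7 F [ 0.2  0.  -0.3] M [-0.03 -0.03 -0.02]
```

```bash
python3 -m creep '[{"xyz":[0,0,0],"turn":0},{"xyz":[0,0,0],"turn":0},{"xyz":[0,0,0],"turn":0},{"xyz":[0,0,-60],"turn":0},{"xyz":[0,0,-60],"turn":0},{"xyz":[0,0,-60],"turn":0}]' 0
python3 -c "
from h import *
st();go(.4665,.257,.20,74.5)
a=viewer.get_image('side');cv2.imwrite('pics/s10.png',a)
b=cv2.imread('pics/s5.png').astype(int);d=np.abs(a.astype(int)-b).mean(2)
print('neck diff',d[166:190,343:363].mean(),'body blobs',blobs(d[186:255,323:376]>25,8))"
```

```text
t: 22.7
ee_pos: [0.4897, -0.0602, 0.2908]
eef_rot: [-0.011, 0.795, 0.606, 0.002]
wrist_force: [0.9, -1.2, -0.0]
width: 0.0855
finger_force: 0.0
t 22.7 [ 0.4897 -0.0602  0.2908] w 0.0855 ff 0.0 F [ 0.9 -1.2 -0. ] M [-0.05  0.01 -0.02]
shift [ 298.2 -105.1   97.2] turn 0.1 | yaw 74.6 q [ 0.06  0.02 -0.02  1.7  -0.02  1.43 -0.22] zax [-0.009  0.02  -1.   ]
neck diff 2.2979166666666666 body blobs [(69, [18.7, 19.3], [14, 13, 9, 15]), (23, [26.9, 25.1], [24, 23, 6, 6]), (22, [28.5, 35.0], [26, 30, 6, 9]), (116, [31.3, 54.4], [25, 46, 13, 18])]
```

The neck is clear and both pens are in the body. Now the third pen, between the penlight and the marker.

```bash
python3 -m creep '[{"xyz":[298,-105,0],"turn":0},{"xyz":[298,-105,0],"turn":0},{"xyz":[298,-105,0],"turn":0},{"xyz":[298,-105,0],"turn":0},{"xyz":[298,-105,0],"turn":0},{"xyz":[298,-105,0],"turn":0},{"xyz":[298,-105,0],"turn":0},{"xyz":[298,-105,50],"turn":0},{"xyz":[298,-105,90],"turn":0},{"xyz":[298,-105,90],"turn":0},{"xyz":[298,-105,90],"turn":0}]'
python3 -c "
from h import *
st();go(.4665,.257,.076,74.5)"
```

```text
t: 24.12
ee_pos: [0.4675, 0.2561, 0.2089]
eef_rot: [-0.01, 0.796, 0.606, 0.003]
wrist_force: [0.3, -0.9, 1.4]
width: 0.0852
finger_force: 0.0
t 24.12 [0.4675 0.2561 0.2089] w 0.0852 ff 0.0 F [ 0.3 -0.9  1.4] M [-0.06 -0.03  0.02]
shift [ -1.7   0.5 132.9] turn 0.0 | yaw 74.5 q [-0.28  0.16 -0.33  1.72  0.03  1.26 -0.88] zax [-0.008  0.02  -1.   ]
```

```bash
python3 -m creep '[{"xyz":[-1.5,0.5,50],"turn":0},{"xyz":[-1.5,0.5,100],"turn":0},{"xyz":[-1.5,0.5,133],"turn":0},{"xyz":[-1.5,0.5,133],"turn":0},{"xyz":[-1.5,0.5,133],"turn":0}]'
python3 -m creep '[{"xyz":[0,0,0],"turn":0},{"xyz":[0,0,0],"turn":0},{"xyz":[0,0,0],"turn":0},{"xyz":[0,0,0],"turn":0},{"xyz":[0,0,0],"turn":0}]' 255 40
python3 -m creep '[{"xyz":[0,0,-20],"turn":0},{"xyz":[0,0,-70],"turn":0},{"xyz":[0,0,-130],"turn":0},{"xyz":[0,0,-190],"turn":0},{"xyz":[0,0,-240],"turn":0},{"xyz":[0,0,-240],"turn":0}]'
python3 -c "
from h import *
st();go(.4895,-.058,.306,74.5)"
```

```text
t: 24.75
ee_pos: [0.4669, 0.2584, 0.0768]
eef_rot: [-0.01, 0.795, 0.606, 0.004]
wrist_force: [0.6, -0.4, 1.1]
width: 0.0856
finger_force: 0.0
t: 25.38
ee_pos: [0.466, 0.2576, 0.0745]
eef_rot: [-0.01, 0.795, 0.606, 0.003]
wrist_force: [2.9, -1.8, 1.6]
width: 0.0177
finger_force: 39.1
t: 26.12
ee_pos: [0.4686, 0.2539, 0.3181]
eef_rot: [-0.01, 0.795, 0.606, 0.005]
wrist_force: [0.2, 0.1, -0.1]
width: 0.018
finger_force: 39.4
t 26.12 [0.4686 0.2539 0.3181] w 0.018 ff 39.4 F [ 0.2  0.1 -0.1] M [-0.03  0.   -0.03]
shift [-295.4  102.9    4.9] turn 0.1 | yaw 74.6 q [-0.27  0.11 -0.33  1.55  0.01  1.48 -0.86] zax [-0.004  0.023 -1.   ]
```

```bash
python3 -m creep '[{"xyz":[-296,103,0],"turn":0},{"xyz":[-296,103,0],"turn":0},{"xyz":[-296,103,0],"turn":0},{"xyz":[-296,103,0],"turn":0},{"xyz":[-296,103,0],"turn":0},{"xyz":[-296,103,0],"turn":0},{"xyz":[-296,103,0],"turn":0},{"xyz":[-296,103,0],"turn":0}]'
python3 -c "
from h import *
st();go(.4888,-.0583,.23,74.5);P=state()['ee_pos']
a=viewer.get_image('side');cv2.imwrite('pics/s11.png',a);a=a.astype(int)
for y in range(156,170,2):
    w=a[y,335:375].mean(1);k=np.where(w<75)[0]+335;print(y,k.min() if len(k) else None,k.max() if len(k) else None)
print(px('side',P-[0,0,.069]))"
```

```text
t: 27.12
ee_pos: [0.4883, -0.0581, 0.3073]
eef_rot: [-0.011, 0.795, 0.607, 0.002]
wrist_force: [0.1, 0.4, -0.9]
width: 0.0182
finger_force: 39.4
t 27.12 [ 0.4883 -0.0581  0.3073] w 0.0182 ff 39.4 F [ 0.1  0.4 -0.9] M [-0.02 -0.05 -0.04]
shift [-1.3  1.7 77.3] turn 0.3 | yaw 74.8 q [ 0.07  0.02 -0.03  1.67 -0.02  1.47 -0.22] zax [-0.01  0.02 -1.  ]
156 352 359
158 352 359
160 352 358
162 352 358
164 None None
166 None None
168 None None
[354.95507716 163.9538034 ]
```

```bash
python3 -m creep '[{"xyz":[-0.5,1,20],"turn":0},{"xyz":[-0.5,1,40],"turn":0},{"xyz":[-0.5,1,60],"turn":0},{"xyz":[-0.5,1,76],"turn":0},{"xyz":[-0.5,1,76],"turn":0}]'
python3 -c "
from h import *
st()"
```

```text
t: 27.8
ee_pos: [0.488, -0.0583, 0.2308]
eef_rot: [-0.011, 0.795, 0.607, 0.001]
wrist_force: [-0.6, -0.9, -0.1]
width: 0.0182
finger_force: 39.4
t 27.8 [ 0.488  -0.0583  0.2308] w 0.0182 ff 39.4 F [-0.6 -0.9 -0.1] M [ 0.01 -0.05 -0.01]
```

```bash
python3 -m creep '[{"xyz":[0,0,0],"turn":0},{"xyz":[0,0,0],"turn":0},{"xyz":[0,0,0],"turn":0},{"xyz":[0,0,-60],"turn":0},{"xyz":[0,0,-100],"turn":0},{"xyz":[0,0,-100],"turn":0},{"xyz":[0,0,-100],"turn":0},{"xyz":[0,0,-100],"turn":0}]' 0
python3 -c "
from h import *
st()
a=viewer.get_image('side');cv2.imwrite('pics/s12.png',a);a=a.astype(int)
b=cv2.imread('pics/s5.png').astype(int);d=np.abs(a-b).mean(2)
print('neck diff',d[166:190,343:363].mean(),'body blobs',blobs(d[180:255,323:376]>25,8))
print('mat diff',d[165:210,372:447].mean(),'rack blobs',blobs(d[265:360,170:310]>25,8),'other',[q for q in blobs(d>30,12)])
a=cv2.imread('pics/s10.png').astype(int);print('s10 body',blobs(np.abs(a-b).mean(2)[180:255,323:376]>25,8))"
```

```text
t: 28.8
ee_pos: [0.489, -0.0608, 0.3305]
eef_rot: [-0.011, 0.795, 0.606, 0.001]
wrist_force: [-0.1, 0.1, 0.1]
width: 0.0851
finger_force: 0.0
t 28.8 [ 0.489  -0.0608  0.3305] w 0.0851 ff 0.0 F [-0.1  0.1  0.1] M [ 0.04 -0.08  0.04]
neck diff 2.4347222222222222 body blobs [(41, [18.6, 23.2], [15, 19, 8, 13]), (60, [25.6, 28.6], [22, 23, 8, 13]), (66, [36.1, 35.8], [33, 28, 7, 18]), (12, [30.3, 44.1], [28, 42, 5, 6]), (161, [34.8, 58.0], [26, 51, 15, 17])]
mat diff 2.986666666666667 rack blobs [(39, [90.3, 12.9], [87, 10, 7, 7]), (44, [90.5, 18.9], [86, 15, 10, 8]), (45, [47.9, 30.4], [45, 27, 7, 8]), (62, [92.1, 32.8], [89, 28, 8, 11]), (45, [49.0, 36.7], [44, 32, 11, 9]), (93, [26.0, 43.0], [22, 36, 10, 15]), (71, [51.5, 50.6], [48, 46, 9, 11]), (74, [29.8, 60.0], [25, 55, 10, 11])] other [(1982, [187.0, 25.4], [161, 0, 54, 53]), (329, [281.8, 2.3], [251, 0, 75, 9]), (5380, [457.4, 23.9], [325, 0, 243, 60]), (20, [539.4, 0.8], [534, 0, 11, 3]), (69, [345.4, 8.9], [340, 2, 10, 15]), (36, [578.6, 16.7], [576, 12, 7, 11]), (528, [605.2, 25.6], [582, 14, 47, 22]), (18, [543.5, 18.4], [54
[... 2046 characters left out ...]
6, 51]), (42, [260.7, 284.0], [256, 280, 10, 8]), (14, [580.6, 282.9], [577, 280, 8, 7]), (14, [561.1, 286.4], [557, 284, 9, 6]), (1950, [595.8, 326.2], [565, 285, 58, 85]), (64, [594.7, 295.2], [588, 289, 13, 14]), (42, [218.0, 295.3], [215, 292, 7, 8]), (59, [262.1, 298.0], [259, 293, 8, 11]), (43, [218.8, 301.7], [214, 297, 11, 9]), (44, [195.1, 305.0], [192, 302, 7, 7]), (43, [196.9, 310.9], [192, 306, 10, 9]), (67, [221.4, 315.6], [218, 311, 9, 11]), (69, [199.7, 325.0], [195, 320, 10, 11]), (51, [549.4, 346.2], [544, 342, 13, 9])]
s10 body [(69, [18.7, 25.3], [14, 19, 9, 15]), (23, [26.9, 31.1], [24, 29, 6, 6]), (22, [28.5, 41.0], [26, 36, 6, 9]), (116, [31.3, 60.4], [25, 52, 13, 18])]
```

The neck is empty, three pens are in the body, only the three pen pockets changed in the rack, and the cap on the mat is unchanged. I'm handing in.

```bash
python3 -c "
from h import *
print(robot.hand_in())"
```

```text
the job is handed in; nothing more can be done
None
```

I handed the job in at about 29 s: the cap lies flat on the mat, all three pens are inside the open container (checked by comparing images), and the marker and penlight are still in the rack.

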